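# Take the grinding dish off the vibratory mill

### The arm

A 6-joint arm with a two-finger parallel gripper is mounted at the origin on the work surface; the furniture and walls round the work are solid. World frame = base frame: x ahead of the robot, y to its left, z up, the work surface at z = 0. Lengths are in m, angles in degrees, forces in N, time in s.
With the tool pointing down it reaches from about 0.35 to 0.875 m from the base axis. Payload 4.2 kg.
Tool frame: the origin (TCP) lies on the centre line of the jaws, within the pads' length; the fingertips stand tip_reach ahead of it and the grasp point (between the pads) is the TCP (tip_reach is the distance from the TCP to the fingertips, in m); z points along the fingers, y is the line along which they close (so a half turn about z gives the same grasp; the last joint's range is limited). The gripper opens to 87 mm and grips with 3 to 60 N. Pads are 19 mm wide; open, the fingers measure 117 mm over their backs; the gripper's body (75 mm by 190 mm) begins 51 mm behind the grasp point.
Start: joints at [79.389, 22.042, 0.453, 0, -68.411, -14.817], TCP at [0.268, 0.564, 0.242] pointing down, gripper open.
Joint ranges: [-179.83, 179.83], [-69.29, 118.12], [-61.27, 80.66], [-181.25, 117.63], [-171.15, -9.14], [-177.46, 177.46]. Speed limits (degrees/s): [159.86, 159.86, 180, 180, 180, 180].

### API

Orientations are given as a 3x3 rotation matrix whose columns are the frame's x, y, z axes.
In Python, from station import sense, capture, finish_job, tip_reach gives the robot as it stands.
- The arm moves only by the tool arm_command, never from a script. Its argument "deltas" is a list of rows, each a list of 7 numbers: the turn, a rotation vector about the tool's x, y, z in rad, then the shift along the tool's x, y, z in cm, then the closure, from -1 (fully open) to 1 (shut), so that 0 is half open. In form: [[rx, ry, rz, dx, dy, dz, hand], ...]. A call has 1 to 8 rows; each row is the pose to reach, as a shift and turn from the pose commanded when the call began, along the tool's axes at that moment; what a row does not reach only later rows make up. A row lasts 1/12 s, in which the tool goes at most 41.7 mm and 7.16 degrees, less where a joint would pass 70% of its speed; a pose out of reach is approached as far as the arm can. A call with a gripper value outside its range is refused whole. The fingers move at their own pace and stop on an object; the grip force is fixed at half the most. Time passes only in rows, so rows that repeat a pose let the fingers close. It gives the time, the measured TCP pose, the force, the opening and the grip force at its end, in the units of the state.
- sense(): the state, without advancing time (a new reading comes with each control period).
- capture(name): name is "scene" or "side" or "wrist"; returns a dict with "pixels" (480x640x3 uint8, blue, green, red), "fovy" (degrees; the focal length in pixels is half the picture's height over the tangent of half this angle, whatever the lens; pixels are square), "cx", "cy" (the principal point, pixels), "rvec" (rotation vector, rad) and "tvec" (3), from world to camera coordinates, as OpenCV has them. Camera axes: x right, y down, z forward; pixel columns grow to the right and rows downward; lengths in m; the calibration is good to about 2 mm. A picture is of the moment at which its call begins. There is no depth.
- finish_job(): hands the job in; it is judged then, once.
The state is a dict: "time_s": time; "joints": joint angles; "joint_velocities": joint speeds; "effort": joint torques, N m; "tcp_pos": TCP position; "ee_rot": TCP orientation; "wrist_force": force on the tool from outside, world axes, zero at the start; "moment": the same for the moment, N m; "gripper_width": opening from 0.0 (shut) to 1.0 (fully open); "gripper_force": force on a finger pad.
Only numpy, scipy, OpenCV 4.12 (cv2) and the standard library are available. Lean on these libraries where they do the work, as an engineer would, in place of code of your own. Each camera call takes 0.05 s, during which the arm holds its last target. There are 200 camera calls.

### The job

The herb mill has stopped: take off its grinding dish with the loose ball in it. Draw the safety bolt fully out of the dish's notched tab, then grip the bail, turn the dish a quarter turn anticlockwise (seen from above) in its bayonet socket and lift it straight up, about 10 cm clear of the mill. Keep the dish level and move gently so that the ball stays in the middle, do not disturb the things around, and finish holding the dish still up there.

Things in the scene. Friction and masses are not known exactly. Their poses are not given: they have to be found in the camera images.
- mill: Vibratory mill, heavy, fixed: low grey housing, aluminium top, 196 (x) x 262 (y) x 45 mm, reaching y -109 to +153. Origin on the table under the dish's axis, z up. On top: the bayonet socket on the axis and, at +y, the safety bolt on a grey pedestal (34 mm wide in x, y 90 to 144, top at z = 82). Timer knob and switch on its -x side are not used.
- socket (a point): Centre of the mouth of the mill's round steel bayonet socket (outer radius 51), 70 mm above the table, under the dish. Two lips hold down the dish's lugs; two gaps at +y and -y of the mill let them out. Inner stops let the dish turn from about -6 to +95 degrees of its locked position, +90 (anticlockwise from above) being the middle of the gaps.
- bolt (a joint): Travel of the safety bolt, m: 0 = home, its nose 11 mm deep in the 15 mm wide notch of the dish's tab; 0.019 = fully drawn (end stop). It slides level along +y of the mill (away from the dish's axis); its nose is clear of the tab from 0.013. It stays where it is left (friction about 2 N) and starts at 0 to 0.003.
- bolt_knob (a point): Centre of the bolt's upright black round knob, diameter 15, 22 mm high (z 94 to 116 mm; this point at 107), at y = +118 mm of the mill when home; it moves with the bolt. A steel keeper, 30 mm wide in x, top at z = 96, bridges the bolt 6 mm from the knob's rim on the dish's side; the other sides are free above the pedestal.
- dish: Loose steel grinding dish, about 0.4 kg, diameter 150 mm. Origin on its axis at the underside of its spigot, z up, x along the bail. Locked, its axes match the mill's, its origin 54 mm above the table. Spigot of radius 22 below with two 20 mm wide lugs to radius 34 along +x and -x. It lifts out at +80 degrees or more (the stop is at about +95); 17 mm of lift frees the lugs.
- dish_centre (a point): Lowest point of the dish's inside, on its axis, 22 mm above its origin: the ball rests here. The inside is a shallow cone rising at 5 degrees to radius 56, then a steeper rim, 40 mm above the dish's origin.
- dish_tab (a point): Middle of the notch (15 mm wide) in the tab on the dish's rim, at +y of the dish, 78 mm from its axis and 32 mm above its origin; its two prongs reach to radius 88.
- bail_grip (a point): Middle of the straight level grip bar of the dish's rigid bail, on the dish's axis, 100 mm above its origin. The bar runs along the dish's x: 112 mm long, 11 mm wide, 15 mm high, flat sides; at each end a leg of 8 mm rod goes down to the rim (radius 73). The ball's top is 30 mm below the bar's underside.
- ball_center (a point): Centre of the loose dark steel grinding ball, diameter 40 mm, about 0.26 kg. At rest 20 mm above the dish's lowest point.
- mortar: Bystander: pale yellow footed mortar, 85 mm across, 74 mm high, loose on the table right of the mill; origin at the centre of its underside. To be left alone.
- pestle: Bystander: pale yellow pestle, 170 mm long, 25 mm thick, lying loose behind the mill; origin on the table under its middle. To be left alone.
- sample_jar: Bystander: clear glass sample jar with a white lid, 46 mm across, 86 mm high, standing loose right of the mill; origin at the centre of its underside. To be left alone.

How it is judged (in metres and radians):
On the way, in this order (a step that is already met when the one before it is completed fails the run):
1. the safety bolt is drawn clear of the dish's tab, the dish still locked in its socket (value of joint bolt above 0.014 m and angle between the x axis of dish and the x axis of mill, either way round below 0.2 rad and z of dish in the frame of mill below 0.06 m), for 0.1 s.
2. the dish has made its quarter turn in the socket, level, the ball in its middle (angle between the x axis of dish and the y axis of mill, either way round below 0.22 rad and z of dish in the frame of mill below 0.075 m and angle between dish's own z axis and vertical below 0.12 rad and horizontal distance between ball_center and dish_centre below 0.015 m), for 0.1 s.
At the end, for the whole second after the job is handed in: The dish is held by the fingers at least 60 mm above its seat, over the mill (within 60 mm of its axis) but not touching it, still, level within 7 degrees, the ball in it within 15 mm of its middle; the bolt is still drawn clear (12 mm or more) (z of dish in the frame of mill above 0.114 m and horizontal distance between dish and mill below 0.06 m and angle between dish's own z axis and vertical below 0.12 rad and linear speed of dish below 0.03 m/s and distance between ball_center and dish_centre below 0.03 m and horizontal distance between ball_center and dish_centre below 0.015 m and contact force between dish and the fingers above 1 N and contact force between dish and mill below 0.1 N and value of joint bolt above 0.012 m); the arm keeps its last pose, push and grip.
It fails at once if the ball rolls out of the middle of the dish (more than about 30 mm off) (distance between ball_center and dish_centre above 0.038 m).
It fails at once if the dish is tilted by more than 15 degrees (angle between dish's own z axis and vertical above 0.26 rad).
It fails at once if the mortar, the pestle or the sample jar is disturbed (moved more than 30 mm or knocked over) (distance of any of mortar, pestle, sample_jar from where it was at the start of the episode above 0.03 m or angle between any of mortar, sample_jar's own z axis and vertical above 0.4 rad).
It also fails if it takes over 51 s, if anything falls off the work surface, if the arm or the gripper's body presses on something with over 40 N, if the wrist force passes 120 N, or if a joint passes its speed limit or range.

## Working session

There is one attempt and no reset: what is moved stays moved. The work goes in short steps, Python scripts to look and compute and a tool call to move; the robot and the scene stay as the last step left them, time stands still between calls to the robot, and variables do not carry over. Pictures are saved under pics/ and viewed, at most 10 in all, crops included, and the job is handed in when it is done.

Besides the shell and the picture viewer there is one more tool, called after "Request:" by a JSON object that holds its "method" and its "body". arm_command: Moves the arm, as the interface text tells. Its arguments: {"type":"object","properties":{"deltas":{"type":"array"}},"required":["deltas"]}

```bash
mkdir -p pics; python3 - <<'E'
from station import *
import cv2,numpy as np
s=sense();print(s['time_s'],s['tcp_pos'],np.round(s['ee_rot'],3),s['gripper_width'],tip_reach)
for n in ['scene','side']:
    c=capture(n);cv2.imwrite(f'pics/{n}0.png',c['pixels']);print(n,c['fovy'],c['cx'],c['cy'],c['rvec'],c['tvec'])
    np.savez(f'{n}0.npz',**c)
E
```

```text
0.0 [0.26808405 0.56396122 0.24045016] [[ 0.903 -0.429 -0.001]
 [-0.429 -0.903 -0.002]
 [ 0.     0.002 -1.   ]] 1.0008340983452997 0.019
scene 56.92785500109994 317.3771778882541 242.87824841918157 [ 0.89217307 -2.33864752  1.24928752] [0.40940176 0.31712526 0.60996285]
side 54.80585466950069 313.8780423259988 234.78142721359765 [ 0.31159209 -2.64802558  1.4576791 ] [0.55860375 0.16353885 0.82680705]
```

View pics/scene0.png

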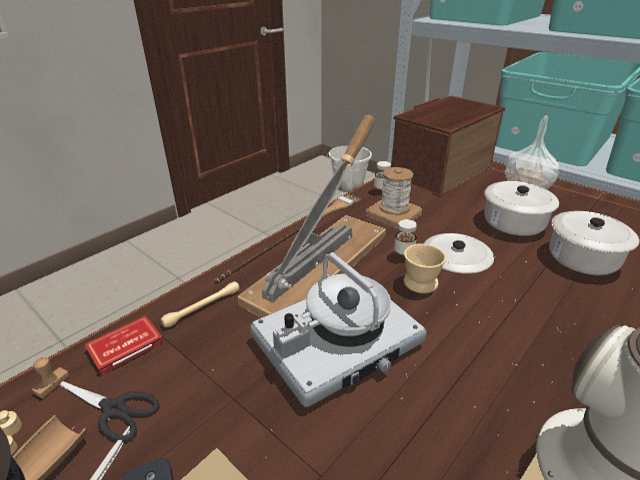

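View pics/side0.png

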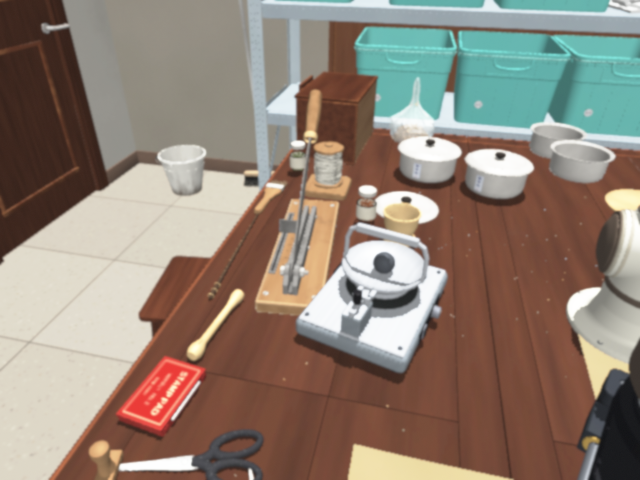

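The scene view shows the mill at about (340,340), its knob at about (289,320), and the bail across the dish. The side view has the knob at about (357,297). The mill's +y points towards the camera-left in the scene view. Next I'll enlarge both views.

```bash
python3 - <<'E'
import cv2,numpy as np
a=np.load('scene0.npz')['pixels'][245:405,240:440];cv2.imwrite('pics/sc.png',cv2.resize(a,None,fx=3.75,fy=3.75,interpolation=2))
a=np.load('side0.npz')['pixels'][215:375,290:460];cv2.imwrite('pics/si.png',cv2.resize(a,None,fx=3.75,fy=3.75,interpolation=2))
E
```

```text
(no output)
```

View pics/sc.png

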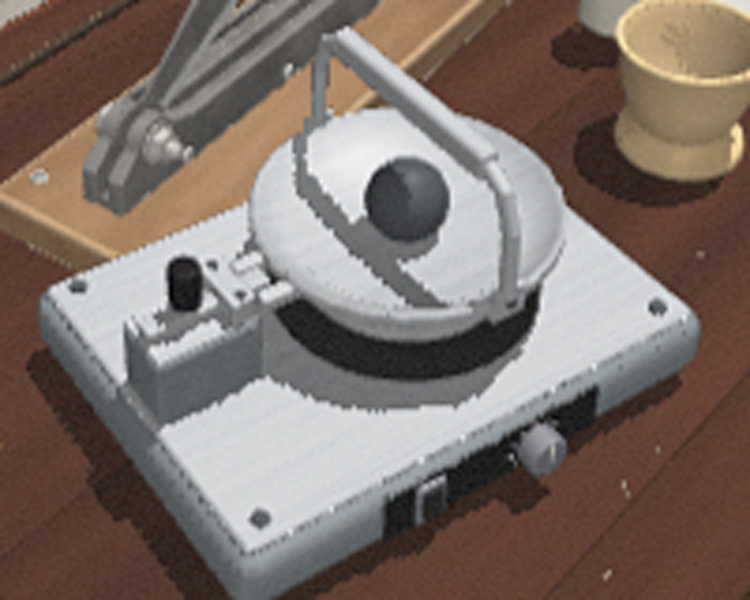

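View pics/si.png

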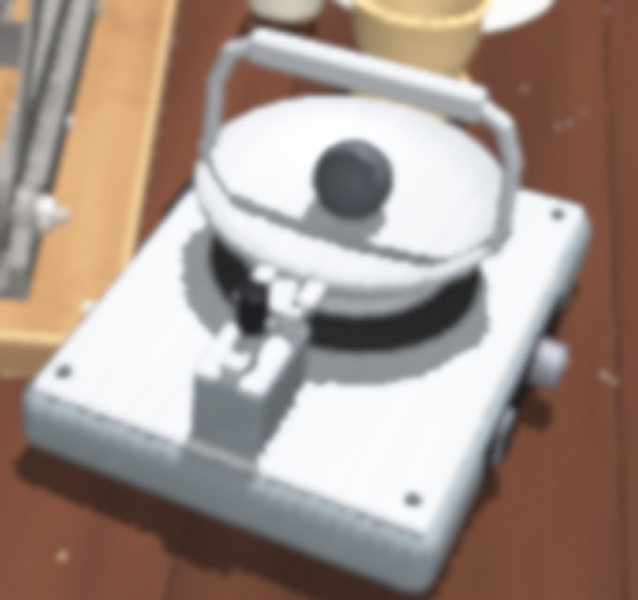

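```bash
cat > h.py <<'E'
import cv2,numpy as np
def proj(c,P):
    f=240/np.tan(np.radians(float(c['fovy']))/2)
    K=np.array([[f,0,float(c['cx'])],[0,f,float(c['cy'])],[0,0,1]])
    return cv2.projectPoints(np.asarray(P,float).reshape(-1,1,3),c['rvec'],c['tvec'],K,None)[0][:,0]
E
python3 - <<'E'
from h import *
from scipy.optimize import least_squares
C=[np.load('scene0.npz'),np.load('side0.npz')]
O=[(240,245),(290,215)]
U=[[(407,198),(184,285),(78,286),(260,518),(657,306),(337,42),(490,168)],
   [(352,179),(252,308),(63,371),(413,498),(557,214),(254,43),(480,103)]]
U=[np.array(u)/3.75+o for u,o in zip(U,O)]
def pts(p):
    x,y,t,a,b1,b2,q=p;c,s=np.cos(t),np.sin(t)
    M=np.array([(0,0,.096),(0,.118+q,.105),(a,b1,.045),(-a,b1,.045),(-a,-b2,.045),(.056,0,.156),(-.056,0,.156)])
    return M@np.array([[c,s,0],[-s,c,0],[0,0,1]])+[x,y,0]
f=lambda p:np.concatenate([(proj(c,pts(p))-u).ravel() for c,u in zip(C,U)])
best=min((least_squares(f,[.3,.55,t,.08,.13,.09,0],x_scale=[.1,.1,1,.1,.1,.1,.01],loss='soft_l1') for t in np.arange(0,6.2,.6)),key=lambda r:r.cost)
print(best.cost,best.x.round(4),np.degrees(best.x[2]));print(f(best.x).reshape(2,-1,2).round(1))
P=pts(best.x);print(P.round(4))
# independent triangulation of ball
E
```

```text
4.093688046994241 [ 0.4367  0.0456 -0.2596  0.0817  0.1322  0.0899  0.0008] -14.873444310763347
[[[-0.5  0. ]
  [-0.2 -0.6]
  [ 0.2  0. ]
  [ 0.2  0. ]
  [ 0.2  0. ]
  [ 0.3 -1.9]
  [-0.3 -1.5]]

 [[-0.1  0.2]
  [ 0.1  0.1]
  [ 0.6  0.3]
  [-0.   0.8]
  [ 0.1  0.4]
  [-1.  -0.4]
  [ 0.9  0.6]]]
[[ 0.4367  0.0456  0.096 ]
 [ 0.4672  0.1604  0.105 ]
 [ 0.5496  0.1524  0.045 ]
 [ 0.3917  0.1943  0.045 ]
 [ 0.3347 -0.0203  0.045 ]
 [ 0.4908  0.0312  0.156 ]
 [ 0.3826  0.06    0.156 ]]
```

```bash
cat >> h.py <<'E'
from scipy.spatial.transform import Rotation as R
M=np.array([.4367,.0456]);T=np.radians(-14.87)
def world(mx,my,z): c,s=np.cos(T),np.sin(T); return np.array([M[0]+c*mx-s*my,M[1]+s*mx+c*my,z])
def delta(pos,yaw):
    "row for a tool pointing down at pos with tool-x yaw (deg); also the present error in the mill frame"
    from station import sense
    s=sense();E=np.array(s['ee_rot']);p=np.array(s['tcp_pos'])
    a=np.radians(yaw);c,n=np.cos(a),np.sin(a)
    G=np.array([[c,n,0],[n,-c,0],[0,0,-1]])
    r=R.from_matrix(E.T@G).as_rotvec()
    print('t',round(s['time_s'],2),'rot',r.round(4),'cm',(E.T@(pos-p)*100).round(2),'F',np.round(s['wrist_force'],1),'w',round(s['gripper_width'],3),'j',np.round(s['joints'],0))
E
python3 - <<'E'
from h import *
C=[np.load('scene0.npz'),np.load('side0.npz')]
def tri(u,v):
    Ps=[]
    for c in C:
        f=240/np.tan(np.radians(float(c['fovy']))/2);K=np.array([[f,0,float(c['cx'])],[0,f,float(c['cy'])],[0,0,1]])
        Ps.append(K@np.c_[cv2.Rodrigues(c['rvec'])[0],c['tvec'].reshape(3)])
    X=cv2.triangulatePoints(*Ps,np.float64(u).reshape(2,1),np.float64(v).reshape(2,1))[:,0];return X[:3]/X[3]
for n,u,v in [('handle tip',(372,118),(315,92)),('handle base',(345,160),(309,140)),('pivot',(283,283),(297,271)),('mortar rim',(424,253),(402,215)),('jarlid',(407,228),(367,191))]:
    X=tri(u,v);c,s=np.cos(T),np.sin(T);d=X[:2]-M;print(n,X.round(3),'mill',(c*d[0]+s*d[1]).round(3),(-s*d[0]+c*d[1]).round(3))
delta(world(0,.1188,.22),-104.87)
E
```

```text
handle tip [ 0.639 -0.282  0.293] mill 0.28 -0.265
handle base [ 0.628 -0.176  0.226] mill 0.241 -0.165
pivot [0.593 0.054 0.053] mill 0.149 0.048
mortar rim [ 0.419 -0.185  0.072] mill 0.043 -0.228
jarlid [ 0.504 -0.254  0.077] mill 0.142 -0.273
t 0.1 rot [ 0.0016 -0.0014  1.3864] cm [35.31 27.89  2.12] F [-0.3 -0.3 -0.5] w 0.997 j [ 79.  22.   0.  -0. -68. -15.]
```

Request:
{"method": "arm_command", "body": {"deltas": [[0,0,0.1,3.2,2.5,0.2,-1],[0,0,0.2,6.4,5.1,0.4,-1],[0,0,0.3,9.6,7.6,0.6,-1],[0,0,0.4,12.8,10.1,0.8,-1],[0,0,0.5,16,12.7,1,-1],[0,0,0.6,19.2,15.2,1.2,-1],[0,0,0.7,22.4,17.7,1.3,-1],[0,0,0.8,25.6,20.2,1.5,-1]]}}

```text
time_s: 0.77
tcp_pos: [0.413, 0.2701, 0.2264]
ee_rot: [[0.317, -0.948, -0.0], [-0.948, -0.317, -0.0], [0.0, 0.0, -1.0]]
wrist_force: [0.1, 0.7, -0.1]
gripper_width: 0.998
gripper_force: 0.0
```

```bash
python3 -c "
from h import *
delta(world(0,.1188,.18),-104.87)"
```

```text
t 0.77 rot [ 1.000e-04 -1.000e-04  5.821e-01] cm [12.12 -1.66  4.64] F [ 0.1  0.7 -0.1] w 0.998 j [ 52.  10. -19.  -0. -61. -34.]
```

Request:
{"method": "arm_command", "body": {"deltas": [[0,0,0.1,2,-0.3,0.5,-1],[0,0,0.2,4.5,-0.6,1.2,-1],[0,0,0.3,7,-1,2,-1],[0,0,0.4,9,-1.3,2.8,-1],[0,0,0.5,10.8,-1.5,3.6,-1],[0,0,0.58,12,-1.6,4.3,-1],[0,0,0.58,12.1,-1.66,4.6,-1],[0,0,0.58,12.1,-1.66,4.6,-1]]}}

```text
time_s: 1.43
tcp_pos: [0.467, 0.162, 0.1795]
ee_rot: [[-0.25, -0.968, -0.002], [-0.968, 0.25, -0.001], [0.002, 0.002, -1.0]]
wrist_force: [0.1, 0.2, -1.0]
gripper_width: 1.002
gripper_force: 0.0
```

```bash
python3 -c "
from h import *
from station import capture
delta(world(0,.1188,.119),-104.87)
c=capture('wrist');cv2.imwrite('pics/w1.png',c['pixels']);np.savez('w1.npz',**c)
print(proj(c,[world(0,.1188,.116),world(0,.1188,.105),world(0,0,.1615),world(0.056,0,.1615),world(-0.056,0,.1615)]))"
```

```text
t 1.43 rot [ 0.0016 -0.0017  0.0064] cm [ 0.14 -0.07  6.05] F [ 0.1  0.2 -1. ] w 1.002 j [ 38.  13. -23.  -0. -55. -52.]
[[320.03947877 263.3463703 ]
 [320.03578109 257.87041453]
 [321.76846563  29.91364169]
 [187.09170743  28.82756506]
 [456.03812329  30.99643534]]
```

View pics/w1.png

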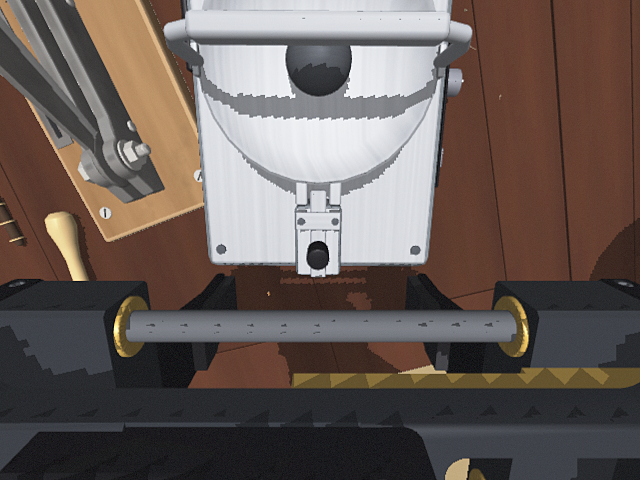

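The wrist view shows the knob at (318,256), with its top at about (318,262), and the bail bar's centre at (320,27). Both match the model to about 1 mm. I'll descend onto the knob.

```bash
python3 -c "
from h import *
c=np.load('w1.npz');X=-cv2.Rodrigues(c['rvec'])[0].T@c['tvec'].reshape(3);print(X)"
```

```text
[0.44901615 0.09011393 0.32258756]
```

Request:
{"method": "arm_command", "body": {"deltas": [[0,0,0.006,0.14,0,1,-1],[0,0,0.006,0.14,0,2,-1],[0,0,0.006,0.14,0,3,-1],[0,0,0.006,0.14,0,4,-1],[0,0,0.006,0.14,0,5,-0.8],[0,0,0.006,0.14,0,5.6,-0.4],[0,0,0.006,0.14,0,6.05,0],[0,0,0.006,0.14,0,6.05,0.2]]}}

```text
time_s: 2.15
tcp_pos: [0.4666, 0.1618, 0.1196]
ee_rot: [[-0.255, -0.967, -0.001], [-0.967, 0.255, -0.001], [0.001, 0.001, -1.0]]
wrist_force: [0.5, -0.5, -0.6]
gripper_width: 0.779
gripper_force: 0.0
```

```bash
python3 -c "
from h import *
delta(world(0,.1188,.119),-104.87)"
```

```text
t 2.15 rot [ 0.0007 -0.0008  0.0018] cm [ 0.12 -0.09  0.06] F [ 0.5 -0.5 -0.6] w 0.779 j [ 38.  17. -27.  -0. -46. -53.]
```

Request:
{"method": "arm_command", "body": {"deltas": [[0,0,0,0.1,-0.05,0,0.5],[0,0,0,0.1,-0.05,0,0.7],[0,0,0,0.1,-0.05,0,1],[0,0,0,0.1,-0.05,0,1],[0,0,0,0.1,-0.05,0,1],[0,0,0,0.1,-0.05,0,1],[0,0,0,0.1,-0.05,0,1],[0,0,0,0.1,-0.05,0,1]]}}

```text
time_s: 2.82
tcp_pos: [0.4682, 0.1605, 0.1203]
ee_rot: [[-0.256, -0.967, 0.002], [-0.967, 0.256, 0.0], [-0.001, -0.002, -1.0]]
wrist_force: [10.0, -5.4, -5.1]
gripper_width: 0.172
gripper_force: 6.0
```

Request:
{"method": "arm_command", "body": {"deltas": [[0,0,0,0,-0.1,0,1],[0,0,0,-0.3,-0.1,0,1],[0,0,0,-0.6,-0.1,0,1],[0,0,0,-0.9,-0.1,0,1],[0,0,0,-1.2,-0.1,0,1],[0,0,0,-1.5,-0.1,0,1],[0,0,0,-1.75,-0.1,0,1],[0,0,0,-1.75,-0.1,0,1]]}}

```text
time_s: 3.48
tcp_pos: [0.4731, 0.1772, 0.1202]
ee_rot: [[-0.255, -0.967, 0.0], [-0.967, 0.255, -0.001], [0.001, -0.0, -1.0]]
wrist_force: [3.8, -3.7, 0.3]
gripper_width: 0.157
gripper_force: 30.0
```

```bash
python3 -c "
from h import *
delta(world(0,.1188+.0175,.119),-104.87)"
```

```text
t 3.48 rot [-0.0005 -0.0006  0.0012] cm [0.03 0.14 0.12] F [ 3.8 -3.7  0.3] w 0.157 j [ 39.  18. -26.   0. -46. -54.]
```

Request:
{"method": "arm_command", "body": {"deltas": [[0,0,0,-0.1,0,0,1],[0,0,0,-0.1,0,0,1],[0,0,0,0,0,0,0.5],[0,0,0,0,0,0,0],[0,0,0,0,0,0,0],[0,0,0,0,0,-1,0],[0,0,0,0,0,-3,-0.3],[0,0,0,0,0,-6,-0.3]]}}

```text
time_s: 4.15
tcp_pos: [0.4707, 0.1766, 0.1782]
ee_rot: [[-0.256, -0.967, -0.006], [-0.967, 0.256, -0.003], [0.005, 0.005, -1.0]]
wrist_force: [1.2, 1.6, -0.3]
gripper_width: 0.526
gripper_force: 0.0
```

```bash
python3 -c "
from h import *
from station import capture
delta(world(0,0,.26),165.13)
I=[]
for n in ['scene','side']:
  c=capture(n)
  for q in (0,.018): print(n,q,proj(c,[world(0,.118+q,.105)]))
  I.append(c['pixels'])
a=cv2.resize(I[0][280:380,250:350],(400,400),interpolation=2);b=cv2.resize(I[1][250:350,310:410],(400,400),interpolation=2)
cv2.imwrite('pics/b1.png',np.hstack([a,b]))"
```

```text
t 4.15 rot [ 6.000e-04 -7.800e-03  1.571e+00] cm [13.57 -0.03 -8.12] F [ 1.2  1.6 -0.3] w 0.526 j [ 39.  14. -21.  -0. -55. -54.]
scene 0 [[289.31698827 320.18089758]]
scene 0.018 [[279.54691162 324.54312808]]
side 0 [[357.4985841  296.99914307]]
side 0.018 [[352.83331719 303.65823317]]
```

View pics/b1.png

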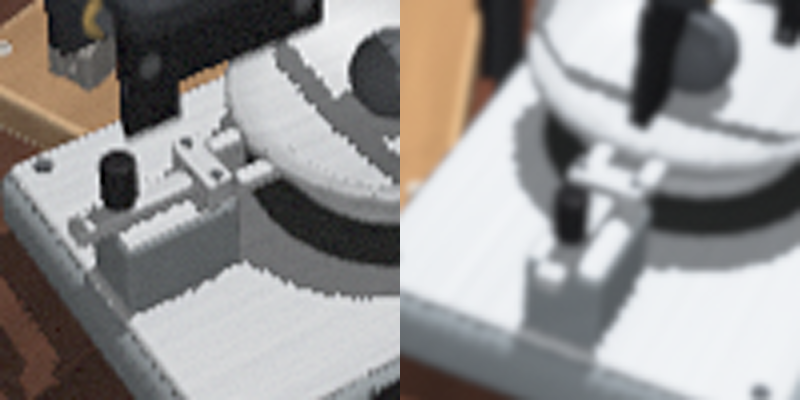

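The knob is now at (279.7,325) in the scene view and (353,304) in the side view, which puts the bolt drawn about 18 mm. Next I'll rise, move over the bail and turn.

Request:
{"method": "arm_command", "body": {"deltas": [[0,0,0.1,0,0,-2.5,-0.6],[0,0,0.2,0,0,-5,-0.6],[0,0,0.3,2,0,-7,-0.6],[0,0,0.4,4.5,0,-8,-0.6],[0,0,0.5,7,0,-8,-0.6],[0,0,0.6,9.5,0,-8,-0.6],[0,0,0.7,12,0,-8,-0.6],[0,0,0.8,13.5,0,-8,-0.6]]}}

```text
time_s: 4.92
tcp_pos: [0.4367, 0.0453, 0.2597]
ee_rot: [[-0.875, -0.485, -0.001], [-0.485, 0.875, 0.001], [0.001, 0.001, -1.0]]
wrist_force: [0.9, -1.0, -1.0]
gripper_width: 0.798
gripper_force: 0.0
```

```bash
python3 -c "
from h import *
delta(world(0,0,.22),165.13)"
```

```text
t 4.92 rot [ 0.0008 -0.0011  0.7659] cm [-0.02  0.02  3.97] F [ 0.9 -1.  -1. ] w 0.798 j [ 27.   3. -22.  -0. -65. -88.]
```

Request:
{"method": "arm_command", "body": {"deltas": [[0,0,0.11,0,0,0.5,-0.6],[0,0,0.22,0,0,1,-0.6],[0,0,0.33,0,0,1.5,-0.6],[0,0,0.44,0,0,2,-0.6],[0,0,0.55,0,0,2.5,-0.6],[0,0,0.66,0,0,3,-0.6],[0,0,0.766,0,0,3.7,-0.6],[0,0,0.766,0,0,3.9,-0.6]]}}

```text
time_s: 5.58
tcp_pos: [0.4371, 0.0468, 0.2197]
ee_rot: [[-0.967, 0.253, -0.003], [0.253, 0.967, 0.0], [0.003, -0.001, -1.0]]
wrist_force: [0.3, -0.7, 0.2]
gripper_width: 0.799
gripper_force: 0.0
```

```bash
python3 -c "
from h import *
from station import capture
delta(world(0,0,.154),165.13)
c=capture('wrist');cv2.imwrite('pics/w2.png',c['pixels'])
print(proj(c,[world(0,0,.1615),world(0.056,0,.1615),world(-0.056,0,.1615),world(0,0,.096)]))"
```

```text
t 5.58 rot [-0.0006 -0.0025  0.0035] cm [-0.01 -0.12  6.57] F [ 0.3 -0.7  0.2] w 0.799 j [  27.    5.  -26.   -0.  -59. -132.]
[[320.05207079 266.77198741]
 [319.79148678 346.19588612]
 [320.35169592 175.44867277]
 [320.2227514  239.12166126]]
```

View pics/w2.png

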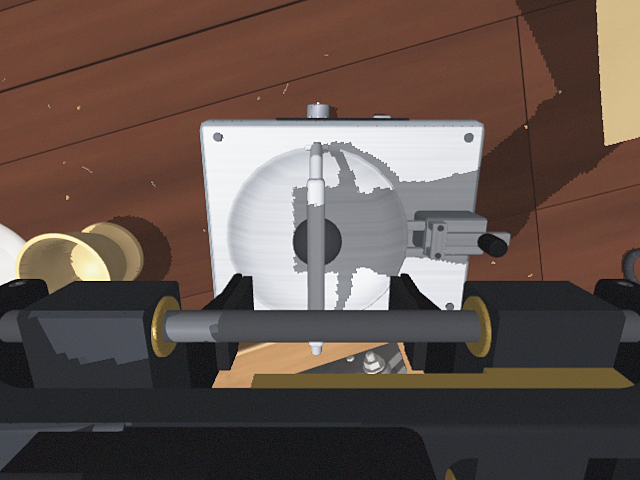

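The wrist view shows the bar centred at column 316 and running parallel to the image columns. The ball is at (317,241), so the bar is centred between the fingers. I'll descend and close.

Request:
{"method": "arm_command", "body": {"deltas": [[0,0,0.003,0,-0.2,1,-0.6],[0,0,0.003,0,-0.2,2.2,-0.6],[0,0,0.003,0,-0.2,3.4,-0.6],[0,0,0.003,0,-0.2,4.6,-0.4],[0,0,0.003,0,-0.2,5.6,-0.2],[0,0,0.003,0,-0.2,6.2,0],[0,0,0.003,0,-0.2,6.4,0.2],[0,0,0.003,0,-0.2,6.4,0.4]]}}

```text
time_s: 6.3
tcp_pos: [0.4376, 0.0447, 0.1569]
ee_rot: [[-0.967, 0.253, -0.001], [0.253, 0.967, -0.0], [0.0, -0.0, -1.0]]
wrist_force: [-0.5, 0.5, 0.1]
gripper_width: 0.509
gripper_force: 0.0
```

Request:
{"method": "arm_command", "body": {"deltas": [[0,0,0,0,0,0,0.5],[0,0,0,0,0,0,0.6],[0,0,0,0,0,0,0.65],[0,0,0,0,0,0,0.7],[0,0,0,0,0,0,0.74],[0,0,0,0,0,0,0.78],[0,0,0,0,0,0,0.82],[0,0,0,0,0,0,0.86]]}}

```text
time_s: 6.97
tcp_pos: [0.4374, 0.0436, 0.1574]
ee_rot: [[-0.967, 0.254, -0.001], [0.254, 0.967, -0.002], [0.0, -0.002, -1.0]]
wrist_force: [0.7, -4.6, 3.7]
gripper_width: 0.126
gripper_force: 30.0
```

```bash
python3 -c "
from h import *
delta(world(0,0,.154),165.13)"
```

```text
t 6.97 rot [-0.0021 -0.0003  0.0026] cm [0.12 0.17 0.34] F [ 0.7 -4.6  3.7] w 0.126 j [  27.    9.  -31.    0.  -50. -132.]
```

Request:
{"method": "arm_command", "body": {"deltas": [[0,0,0,0,0,0,1],[0,0,0,0,0,0,1],[0,0,-0.005,0,0,0,1],[0,0,-0.015,0,0,0,1],[0,0,-0.03,0,0,0,1],[0,0,-0.05,0,0.01,0,1],[0,0,-0.075,0,0.01,0,1],[0,0,-0.1,0,0.01,0,1]]}}

```text
time_s: 7.63
tcp_pos: [0.438, 0.0452, 0.1573]
ee_rot: [[-0.988, 0.155, 0.001], [0.155, 0.988, 0.001], [-0.001, 0.001, -1.0]]
wrist_force: [0.5, -0.7, 2.3]
gripper_width: 0.126
gripper_force: 30.1
```

Request:
{"method": "arm_command", "body": {"deltas": [[0,0,-0.03,0,0,0,1],[0,0,-0.06,0,0.01,0,1],[0,0,-0.09,0,0.01,0,1],[0,0,-0.12,0,0.01,0,1],[0,0,-0.15,0,0.02,0,1],[0,0,-0.18,0,0.02,0,1],[0,0,-0.21,0,0.02,0,1],[0,0,-0.24,0,0.03,0,1]]}}

```text
time_s: 8.3
tcp_pos: [0.4381, 0.0458, 0.1573]
ee_rot: [[-0.996, -0.084, 0.001], [-0.084, 0.996, 0.001], [-0.001, 0.001, -1.0]]
wrist_force: [0.6, -0.7, 2.7]
gripper_width: 0.119
gripper_force: 30.1
```

```bash
python3 -c "
from h import *
from station import sense
print(sense()['moment'])
delta(world(0,0,.157),255.13)"
```

```text
[-0.14738325 -0.22750484 -0.24419787]
t 8.3 rot [ 5.0000e-04  1.9000e-03 -1.2267e+00] cm [ 0.14 -0.01  0.03] F [ 0.6 -0.7  2.7] w 0.119 j [  27.    9.  -31.   -0.  -49. -112.]
```

Request:
{"method": "arm_command", "body": {"deltas": [[0,0,-0.03,0,0,0,1],[0,0,-0.06,0,0.01,0,1],[0,0,-0.09,0,0.01,0,1],[0,0,-0.12,0,0.01,0,1],[0,0,-0.15,0,0.02,0,1],[0,0,-0.18,0,0.02,0,1],[0,0,-0.21,0,0.02,0,1],[0,0,-0.24,0,0.03,0,1]]}}

```text
time_s: 8.97
tcp_pos: [0.4381, 0.0461, 0.1573]
ee_rot: [[-0.948, -0.319, 0.001], [-0.319, 0.948, 0.002], [-0.002, 0.001, -1.0]]
wrist_force: [0.5, 0.5, 2.6]
gripper_width: 0.12
gripper_force: 30.1
```

Request:
{"method": "arm_command", "body": {"deltas": [[0,0,-0.03,0,0,0,1],[0,0,-0.06,0,0.01,0,1],[0,0,-0.09,0,0.01,0,1],[0,0,-0.12,0,0.01,0,1],[0,0,-0.15,0,0.02,0,1],[0,0,-0.18,0,0.02,0,1],[0,0,-0.21,0,0.02,0,1],[0,0,-0.24,0,0.03,0,1]]}}

```text
time_s: 9.63
tcp_pos: [0.4381, 0.0464, 0.1573]
ee_rot: [[-0.845, -0.535, 0.001], [-0.535, 0.845, 0.002], [-0.002, 0.001, -1.0]]
wrist_force: [0.1, -1.3, 2.1]
gripper_width: 0.123
gripper_force: 30.1
```

Request:
{"method": "arm_command", "body": {"deltas": [[0,0,-0.03,0,0,0,1],[0,0,-0.06,0,0.01,0,1],[0,0,-0.09,0,0.01,0,1],[0,0,-0.12,0,0.01,0,1],[0,0,-0.15,0,0.02,0,1],[0,0,-0.18,0,0.02,0,1],[0,0,-0.21,0,0.02,0,1],[0,0,-0.24,0,0.03,0,1]]}}

```text
time_s: 10.3
tcp_pos: [0.4384, 0.0466, 0.1573]
ee_rot: [[-0.693, -0.721, 0.002], [-0.721, 0.693, 0.002], [-0.003, -0.001, -1.0]]
wrist_force: [2.4, -1.9, 1.9]
gripper_width: 0.126
gripper_force: 30.1
```

```bash
python3 -c "
from h import *
from station import sense
print(sense()['moment'])
delta(world(0,0,.157),255.13)"
```

```text
[-0.46468883 -0.77223136 -0.34659476]
t 10.3 rot [-0.0013  0.0025 -0.5066] cm [0.19 0.05 0.03] F [ 2.4 -1.9  1.9] w 0.126 j [ 27.   9. -31.  -0. -49. -71.]
```

Request:
{"method": "arm_command", "body": {"deltas": [[0,0,-0.03,0,0,0,1],[0,0,-0.06,0.01,0.01,0,1],[0,0,-0.09,0.02,0.01,0,1],[0,0,-0.12,0.02,0.01,0,1],[0,0,-0.15,0.03,0.02,0,1],[0,0,-0.18,0.03,0.02,0,1],[0,0,-0.21,0.04,0.02,0,1],[0,0,-0.24,0.05,0.03,0,1]]}}

```text
time_s: 10.97
tcp_pos: [0.4383, 0.0467, 0.1574]
ee_rot: [[-0.502, -0.865, 0.003], [-0.865, 0.502, 0.002], [-0.003, -0.002, -1.0]]
wrist_force: [3.5, -0.5, 0.8]
gripper_width: 0.123
gripper_force: 30.1
```

Request:
{"method": "arm_command", "body": {"deltas": [[0,0,-0.03,0,0,0,1],[0,0,-0.06,0.01,0.01,0,1],[0,0,-0.09,0.02,0.01,0,1],[0,0,-0.12,0.02,0.01,0,1],[0,0,-0.15,0.03,0.02,0,1],[0,0,-0.18,0.03,0.02,0,1],[0,0,-0.21,0.04,0.02,0,1],[0,0,-0.23,0.05,0.03,0,1]]}}

```text
time_s: 11.63
tcp_pos: [0.4381, 0.0466, 0.1575]
ee_rot: [[-0.292, -0.956, 0.004], [-0.956, 0.292, 0.002], [-0.004, -0.003, -1.0]]
wrist_force: [3.1, 0.1, -0.2]
gripper_width: 0.124
gripper_force: 30.2
```

Request:
{"method": "arm_command", "body": {"deltas": [[0,0,-0.015,0,0,0,1],[0,0,-0.025,0,0,0,1],[0,0,-0.03,0,0,0,1],[0,0,-0.03,0,0,0,1],[0,0,-0.03,0,0,0,1]]}}

```text
time_s: 12.05
tcp_pos: [0.4379, 0.0464, 0.1576]
ee_rot: [[-0.265, -0.964, 0.004], [-0.964, 0.265, 0.002], [-0.003, -0.003, -1.0]]
wrist_force: [5.4, 2.1, -0.5]
gripper_width: 0.122
gripper_force: 30.2
```

```bash
python3 -c "
from h import *
from station import sense,capture
print(sense()['moment'])
delta(world(0,0,.157),255.13)
I=[capture(n)['pixels'] for n in ['scene','side']]
cv2.imwrite('pics/t1.png',np.hstack([cv2.resize(I[0][220:390,250:420],(400,400)),cv2.resize(I[1][200:370,300:470],(400,400))]))"
```

```text
[ 0.49211951 -1.67019161 -0.42191142]
t 12.05 rot [-0.0032  0.003  -0.0083] cm [0.11 0.09 0.06] F [ 5.4  2.1 -0.5] w 0.122 j [ 27.   9. -31.  -0. -49. -43.]
```

View pics/t1.png

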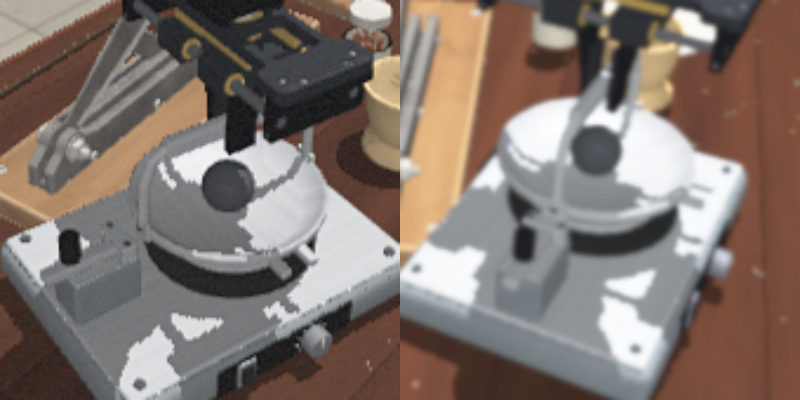

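The dish has made its quarter turn. The tab now faces the mill's -x side, at about (292,262) in the left crop, and the ball is in the middle. I'll lift it gently.

Request:
{"method": "arm_command", "body": {"deltas": [[-0.001,0.001,-0.003,0.02,0.02,-0.05,1],[-0.002,0.002,-0.006,0.05,0.05,-0.15,1],[-0.003,0.003,-0.008,0.05,0.05,-0.3,1],[-0.003,0.003,-0.008,0.05,0.05,-0.5,1],[-0.003,0.003,-0.008,0.05,0.05,-0.7,1],[-0.003,0.003,-0.008,0.05,0.05,-0.9,1],[-0.003,0.003,-0.008,0.05,0.05,-1.05,1],[-0.003,0.003,-0.008,0.05,0.05,-1.1,1]]}}

```text
time_s: 12.82
tcp_pos: [0.435, 0.0447, 0.1679]
ee_rot: [[-0.257, -0.966, -0.005], [-0.966, 0.257, -0.003], [0.004, 0.005, -1.0]]
wrist_force: [3.4, -0.6, -7.8]
gripper_width: 0.123
gripper_force: 30.1
```

```bash
python3 -c "
from h import *
from station import sense
print(sense()['moment'])
delta(world(0,0,.157),255.13)"
```

```text
[-0.37962205 -0.84555248  0.00620895]
t 12.82 rot [ 0.0045 -0.004  -0.0006] cm [-0.13 -0.15  1.09] F [ 3.4 -0.6 -7.8] w 0.123 j [ 27.   8. -31.  -0. -52. -42.]
```

Request:
{"method": "arm_command", "body": {"deltas": [[0,0,0,0,0,-0.1,1],[0,0,0,0,0,-0.3,1],[0,0,0,0,0,-0.6,1],[0,0,0,0,0,-0.9,1],[0,0,0,0,0,-1.2,1],[0,0,0,0,0,-1.5,1],[0,0,0,0,0,-1.8,1],[0,0,0,0,0,-2.1,1]]}}

```text
time_s: 13.48
tcp_pos: [0.4356, 0.0451, 0.1894]
ee_rot: [[-0.257, -0.966, -0.004], [-0.966, 0.257, -0.002], [0.003, 0.003, -1.0]]
wrist_force: [-0.9, -1.1, -6.9]
gripper_width: 0.121
gripper_force: 30.0
```

Request:
{"method": "arm_command", "body": {"deltas": [[0,0,0,0,0,-0.3,1],[0,0,0,0,0,-0.7,1],[0,0,0,0,0,-1.1,1],[0,0,0,0,0,-1.5,1],[0,0,0,0,0,-1.9,1],[0,0,0,0,0,-2.3,1],[0,0,0,0,0,-2.7,1],[0,0,0,0,0,-3.1,1]]}}

```text
time_s: 14.15
tcp_pos: [0.4359, 0.0452, 0.2205]
ee_rot: [[-0.257, -0.966, -0.004], [-0.966, 0.257, -0.002], [0.003, 0.003, -1.0]]
wrist_force: [0.1, 0.6, -6.3]
gripper_width: 0.126
gripper_force: 30.0
```

Request:
{"method": "arm_command", "body": {"deltas": [[0,0,0,0,0,-0.4,1],[0,0,0,0,0,-0.8,1],[0,0,0,0,0,-1.2,1],[0,0,0,0,0,-1.6,1],[0,0,0,0,0,-2,1],[0,0,0,0,0,-2.4,1],[0,0,0,0,0,-2.8,1],[0,0,0,0,0,-3.2,1]]}}

```text
time_s: 14.82
tcp_pos: [0.436, 0.0452, 0.2524]
ee_rot: [[-0.257, -0.966, -0.004], [-0.966, 0.257, -0.002], [0.003, 0.003, -1.0]]
wrist_force: [0.5, 0.6, -7.1]
gripper_width: 0.122
gripper_force: 30.0
```

Request:
{"method": "arm_command", "body": {"deltas": [[0,0,0,0,0,-0.3,1],[0,0,0,0,0,-0.5,1],[0,0,0,0,0,-0.6,1],[0,0,0,0,0,-0.6,1],[0,0,0,0,0,-0.6,1],[0,0,0,0,0,-0.6,1],[0,0,0,0,0,-0.6,1],[0,0,0,0,0,-0.6,1]]}}

```text
time_s: 15.48
tcp_pos: [0.436, 0.0452, 0.2579]
ee_rot: [[-0.257, -0.966, -0.004], [-0.966, 0.257, -0.002], [0.003, 0.003, -1.0]]
wrist_force: [-0.3, 0.2, -6.3]
gripper_width: 0.121
gripper_force: 30.0
```

Request:
{"method": "arm_command", "body": {"deltas": [[0,0,0,0,0,0,1],[0,0,0,0,0,0,1],[0,0,0,0,0,0,1],[0,0,0,0,0,0,1],[0,0,0,0,0,0,1],[0,0,0,0,0,0,1],[0,0,0,0,0,0,1],[0,0,0,0,0,0,1]]}}

```text
time_s: 16.15
tcp_pos: [0.4361, 0.0453, 0.2581]
ee_rot: [[-0.257, -0.966, -0.004], [-0.966, 0.257, -0.002], [0.003, 0.003, -1.0]]
wrist_force: [-0.5, -0.4, -6.8]
gripper_width: 0.122
gripper_force: 30.0
```

```bash
python3 -c "
from h import *
from station import sense,capture
print(sense()['moment'])
delta(world(0,0,.257),255.13)
I=[capture(n)['pixels'] for n in ['scene','side']]
cv2.imwrite('pics/t2.png',np.hstack([cv2.resize(I[0][180:390,240:450],(400,400)),cv2.resize(I[1][160:370,290:500],(400,400))]))"
```

```text
[ 0.1372457  -0.11147403  0.01921096]
t 16.15 rot [ 0.003  -0.0029 -0.0005] cm [-0.05 -0.05  0.11] F [-0.5 -0.4 -6.8] w 0.122 j [ 27.   3. -22.   0. -65. -42.]
```

View pics/t2.png

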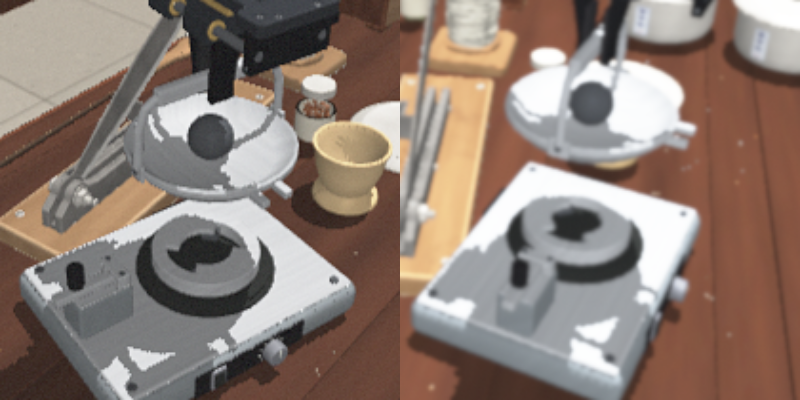

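The dish hangs level about 10 cm above the socket. The ball is in its middle, at (210,137) in the left crop and (590,103) in the right. The bolt is still drawn and the bystanders haven't moved.

```bash
python3 -c "
from station import finish_job
print(finish_job())"
```

```text
the job is handed in; nothing more can be done
None
```

I drew the bolt about 18 mm, gave the dish its quarter turn and lifted it about 10 cm; it is held still and level with the ball in its middle, and I handed the job in at about 16 s (no verdict was returned).

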